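# Empty the spout tray of spacers into the bin and stand it in the rack

## Robot

A 6-joint arm with a two-finger parallel gripper is mounted at the origin on the work surface. World frame = base frame: x ahead of the robot, y to its left, z up, the work surface at z = 0. Lengths are in mm, angles in rad, forces in N, time in s.
With the tool pointing down it reaches from about 350 to 775 mm from the base axis. Payload 5.5 kg.
Tool frame: the origin (TCP) lies midway between the tips of the shut fingers; the grasp point (between the pads) lies 19 mm behind it; z points along the fingers, y is the line along which they close (so a half turn about z gives the same grasp; the last joint's range is limited). The gripper opens to 85 mm and grips with 20 to 120 N. Pads are 22 mm wide; open, the fingers measure 114 mm over their backs; the gripper's body (76 mm by 85 mm) begins 54 mm behind the grasp point. The pads swing forward as they close: fully open they stand 13 mm farther back than shut.
Start: joints at [-1.246, 0.313, 0.046, 1.304, 0, 1.431], TCP at [257.743, -514.043, 231.323] pointing down, gripper open.
Joint ranges: [-2.76, 2.76], [-0.86, 1.69], [-1.03, 1.26], [-2.2, 2.34], [-1.47, 1.5], [-3.14, 3.14]. Speed limits (rad/s): [2.57, 2.57, 3.14, 3.14, 3.14, 3.14].

## Interface

Orientations are given as a unit quaternion [x, y, z, w].
In Python, from plant import r, camera, camera_model gives the robot as it stands. The module is installed in compiled form; this text tells all that it offers.
- The arm moves only by the tool servo_tool, never from a script. Its argument "motion" is a list of rows, each a list of 7 numbers: the turn, a rotation vector about the tool's x, y, z in rad, then the shift along the tool's x, y, z in units of 25 mm (1.0 is 25 mm), then the closure, from 0 (fully open) to 1 (shut). In form: [[rx, ry, rz, dx, dy, dz, fingers], ...]. A call has 1 to 12 rows; each row is the pose to reach, as a shift and turn from the pose commanded when the call began, along the tool's axes at that moment; what a row does not reach only later rows make up. A row lasts 1/12 s, in which the tool goes at most 41.7 mm and 7.16 degrees, less where a joint would pass 70% of its speed; a pose out of reach is approached as far as the arm can. A call with a gripper value outside its range is refused whole. The fingers move at their own pace and stop on an object; the grip force is fixed at half the most. Time passes only in rows, so rows that repeat a pose let the fingers close. It gives the time, the measured TCP pose, the force, the opening and the grip force at its end, in the units of the state.
- r.sense(): the state, without advancing time (a new reading comes with each control period).
- camera(name): name is "side" or "top"; returns the picture (400x640x3 uint8, red, green, blue); there is no depth.
- camera_model(name): a dict with "intrinsics" (3x3 intrinsics, pixels), "k1" (the pictures are not rectified: a ray, as slopes to the right and down, at radius r is drawn at 1 + k1 r^2 times it, then the intrinsics apply), "T" (4x4, takes a point from camera to world coordinates). Camera axes: x right, y down, z forward; pixel columns grow to the right and rows downward; lengths in mm; the calibration is good to about 2 mm. A picture is of the moment at which its call begins. camera_model takes no time and is no camera call.
- r.finish_job(): hands the job in; it is judged then, once.
The state is a dict: "t": time; "q": joint angles; "joint_velocities": joint speeds; "effort": joint torques, N m; "position": TCP position; "tcp_rot": TCP orientation; "wrist_force": force on the tool from outside, world axes, zero at the start; "wrist_torque": the same for the moment, N m; "opening": finger opening in mm; "finger_force": force on a finger pad.
Only numpy, scipy, OpenCV 4.12 (cv2) and the standard library are available. Lean on these libraries where they do the work, as an engineer would, in place of code of your own. Each camera call takes 0.05 s, during which the arm holds its last target. There are 200 camera calls.

## Task

Empty the six steel spacers out of the little handled tray into the grey bin: bring the loaded tray over the bin, tip it there with its open corner lowest and close above the bin, so that they slide out through that corner, and lose none. Then stand the empty tray on its front edge, handle up, in the empty front slot of the wire rack and let go of it. Leave the bin standing where it is and do not disturb the other things on the bench.

Things in the scene. Friction and masses are not known exactly. Their poses are not given: they have to be found in the camera images.
- tray_grip (a point): Centre of the handle of a loose aluminium tray (110 to 225 g empty). The handle is a black bar 80 mm long (tray x), 16 mm wide (y), 22 mm high, level, behind (-x) the pan; this point is 40 mm above the pan's underside. Tray axes: x from the handle to the pan's front edge, y left, z up out of the open pan. It starts flat on the bench, handle roughly towards the robot
- tray_pan (a point): Centre of the tray's pan, 8 mm above its underside, 115 mm along +x and 32 mm below tray_grip; same axes. The pan is 130 mm long (x), 110 mm wide (y), of 2.5 mm sheet, with an upright wall 16 mm high all round except at the front left corner
- tray_spout (a point): Tip of the pan's open front left corner, on the upper face of the sheet: 65 mm along +x and 55 mm along +y from the pan's centre, 2.5 mm above the underside; same axes. The front and left walls stop 34 mm short of it, which leaves a notch 48 mm wide across the corner
- spacer1_center (a point): Centre of a turned steel spacer, a plain ring 18 mm across and 10 mm high with a small hole, loose in the tray; the six begin to slide on the tray at a tilt somewhere between about 17 and 26 degrees and may jam side by side in the notch
- spacer2_center (a point): Centre of a turned steel spacer, a plain ring 18 mm across and 10 mm high with a small hole, loose in the tray
- spacer3_center (a point): Centre of a turned steel spacer, a plain ring 18 mm across and 10 mm high with a small hole, loose in the tray
- spacer4_center (a point): Centre of a turned steel spacer, a plain ring 18 mm across and 10 mm high with a small hole, loose in the tray
- spacer5_center (a point): Centre of a turned steel spacer, a plain ring 18 mm across and 10 mm high with a small hole, loose in the tray
- spacer6_center (a point): Centre of a turned steel spacer, a plain ring 18 mm across and 10 mm high with a small hole, loose in the tray
- bin: Loose open-topped grey plastic bin, 125 mm (x) by 110 mm (y) by 50 mm high, walls 3.5 mm; origin at the centre of its underside, on the bench
- rack: Wire rack screwed to the bench; origin at the middle of its foot, on the bench; x across its slots, front to -x. Hoops of 6 mm wire, 106 mm wide in y, at x = -56 mm (63 mm high), 0 and +30 mm (103 mm high). The empty front slot is the 50 mm gap between the first two; things in it rest on two foot wires along x (y = -35, +35 mm), tops 6 mm up. Plates up to 121 mm high fill the back slot
- cell_a: Bystander: aluminium load cell block, 150 mm (y) by 40 by 40 mm high, origin at the centre of its underside
- cell_b: Bystander: another load cell block, the same
- tape: Bystander: roll of amber tape lying flat, 72 mm across, 16 mm high, origin at the centre of its underside
- tweezers: Bystander: steel tweezers lying flat, 120 mm long (x), 10 mm wide, 5 mm high, origin at the centre of the underside

How it is judged:
By the outcome, as a careful person would: the job done as asked, in the order asked, and still so for the second after the job is handed in, with the robot touching nothing.
It also fails if it takes over 61 s, if anything falls off the work surface, if the arm or the gripper's body presses on something with over 40 N, if the wrist force passes 120 N, or if a joint passes its speed limit or range.

## Working session

There is one attempt and no reset: what is moved stays moved. The work goes in short steps, Python scripts to look and compute and a tool call to move; the robot and the scene stay as the last step left them, time stands still between calls to the robot, and variables do not carry over. Pictures are saved under pics/ and viewed, at most 10 in all, crops included, and the job is handed in when it is done.

Besides the shell and the picture viewer there is one more tool, called after "Emit:" as name(argument=value, ...) on one line, values as JSON. servo_tool: Moves the arm, as the interface text tells. Its arguments: {"type":"object","properties":{"motion":{"type":"array"}},"required":["motion"]}

```bash
mkdir -p pics; ls
python3 - <<'E'
from plant import r,camera,camera_model
import cv2
for n in("top","side"):
    cv2.imwrite(f"pics/{n}0.png",cv2.resize(camera(n)[:,:,::-1],(800,500),interpolation=cv2.INTER_CUBIC))
    m=camera_model(n);print(n,m["intrinsics"],m["k1"],m["T"])
print(r.sense())
E
```

```text
pics
top [[515.14118555   0.         319.06574998]
 [  0.         515.14118555 206.97970631]
 [  0.           0.           1.        ]] -0.019293432241829805 [[ 3.77558556e-02 -9.72035043e-01  2.31780866e-01  3.11984626e+02]
 [-9.99286619e-01 -3.69268846e-02  7.91564698e-03  3.20328718e+01]
 [ 8.64659033e-04 -2.31914380e-01 -9.72735819e-01  1.14205791e+03]
 [ 0.00000000e+00  0.00000000e+00  0.00000000e+00  1.00000000e+00]]
side [[389.04783963   0.         309.98137578]
 [  0.         389.04783963 196.26412661]
 [  0.           0.           1.        ]] -0.08097695256288932 [[ 9.82080166e-01 -1.12260381e-01  1.51380826e-01  4.77310301e+02]
 [-1.88161372e-01 -6.29523395e-01  7.53853827e-01 -5.09059012e+02]
 [ 1.06698542e-02 -7.68828916e-01 -6.39365508e-01  5.33857614e+02]
 [ 0.00000000e+00  0.00000000e+00  0.00000000e+00  1.00000000e+00]]
{'t': 0.1, 'q': array([-1.24562218e+00,  3.13931262e-01,  4.51122355e-02,  1.30359358e+00,
        2.94254476e-05,  1.43121231e+00]), 'joint_velocities': array([-3.51600844e-04, -4.19199133e-04,  1.79334095e-03,  8.45895002e-04,
       -2.66558018e-05, -1.20121586e-03]), 'effort': array([ 1.82174281e-03, -4.81729174e+01,  2.99241990e+01,  1.28506799e-02,
       -1.58826138e-04, -1.47849136e-05]), 'position': array([ 257.58399341, -513.58356912,  230.50267801]), 'tcp_rot': array([ 9.73120948e-01,  2.30293220e-01, -6.02343469e-05, -8.06025772e-04]), 'wrist_force': array([ 0.43854303, -0.29472388, -1.21237378]), 'wrist_torque': array([-0.03533117,  0.01306242, -0.0470502 ]), 'finger_force': 0.0, 'opening': 85.17804327956827}
```

View pics/top0.png

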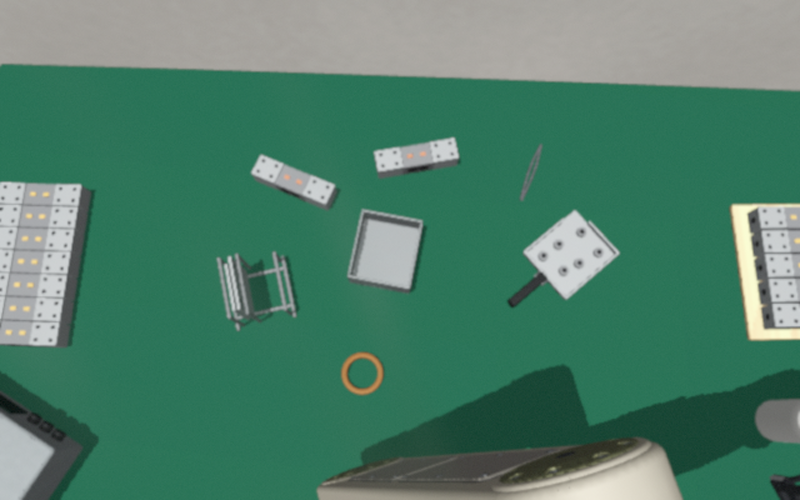

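View pics/side0.png

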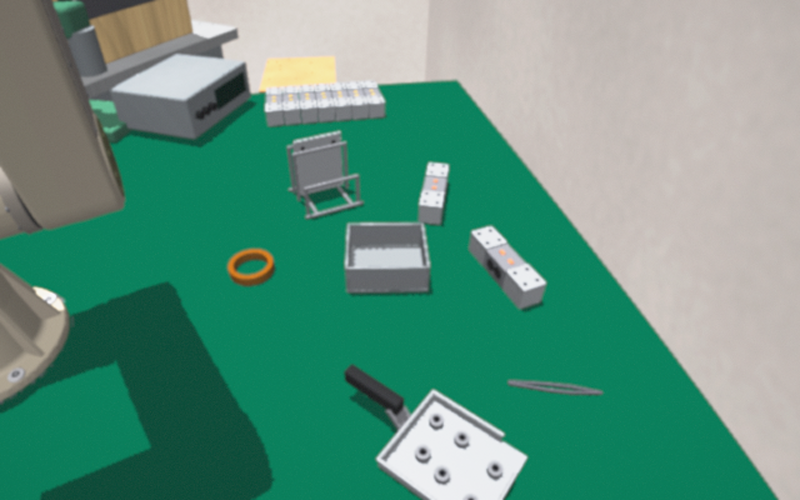

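The top view shows the rack at (258,290) with its empty slot on the right, the bin at (387,250), and the tray at (570,255) with its handle end near (512,303). The open corner has to be confirmed in a close crop.

```bash
cat > h.py <<'E'
import numpy as np,cv2
from plant import r,camera,camera_model
from scipy.spatial.transform import Rotation as R
def pt(n,u,v,z):
    "native pixel -> world at height z"
    m=camera_model(n);K=m["intrinsics"];T=m["T"]
    d=np.array([(u-K[0,2])/K[0,0],(v-K[1,2])/K[1,1]]);s=d.copy()
    for _ in range(20): s=d/(1+m["k1"]*(s@s))
    w=T[:3,:3]@np.r_[s,1];o=T[:3,3]
    return o+w*(z-o[2])/w[2]
def px(n,P):
    m=camera_model(n);K=m["intrinsics"];T=m["T"]
    c=T[:3,:3].T@(np.asarray(P,float)-T[:3,3]);s=c[:2]/c[2];s=s*(1+m["k1"]*(s@s))
    return K[0,0]*s[0]+K[0,2],K[1,1]*s[1]+K[1,2]
def crop(img,u,v,w,h,k):
    c=cv2.resize(np.ascontiguousarray(img[v:v+h,u:u+w,::-1]),None,fx=k,fy=k,interpolation=cv2.INTER_CUBIC)
    for i in range(0,w,10): cv2.line(c,(i*k,0),(i*k,8 if i%50 else 16),(0,0,255),1)
    for i in range(0,h,10): cv2.line(c,(0,i*k),(8 if i%50 else 16,i*k),(0,0,255),1)
    return c
E
python3 - <<'E'
from h import *
t=camera("top");cv2.imwrite("pics/c1.png",np.hstack([crop(t,400,160,100,100,4),crop(t,260,160,100,100,4)]))
c=np.vstack([np.hstack([crop(t,400,160,100,100,4),crop(t,170,190,100,100,4)]),crop(t,270,165,100,50,8)[:200]]) if 0 else None
cv2.imwrite("pics/c1.png",np.hstack([crop(t,400,160,100,100,4),crop(t,170,190,100,100,4)]))
s=camera("side");cv2.imwrite("pics/c2.png",np.hstack([crop(s,270,280,160,120,5)]))
E
```

```text
(no output)
```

View pics/c1.png

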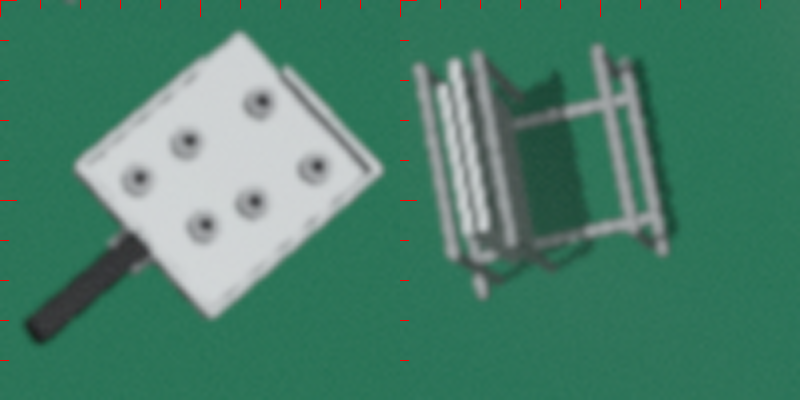

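View pics/c2.png

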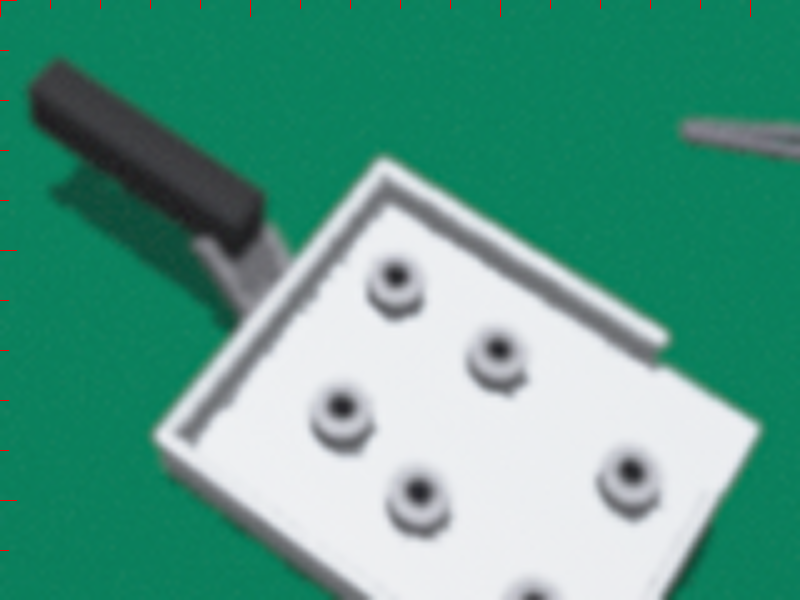

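The open corner is at native top (460,168) and the handle axis runs from (409,242) to (434,221). The rack front hoop's top bar runs from (219,202) to (227.5,246), and the mid hoop's from (189.5,204) to (198,251).

Run:
```python
from h import *
np.set_printoptions(precision=1,suppress=True)
f=lambda u,v,z:pt("top",u,v,z)
h=[f(408.8,242.5,51),f(434,221,51)];print("handle",h,np.linalg.norm(h[0]-h[1]),np.mean(h,0))
c=dict(sp=f(460,168.2,2.5),lr=f(418.75,201.2,16),rr=f(453,239.5,16),fr=f(495.7,202.5,16))
print(c,"centre",np.mean(list(c.values()),0))
for a,b in(("sp","lr"),("lr","rr"),("rr","fr")):
    d=c[a]-c[b];print(a,b,np.linalg.norm(d[:2]),np.degrees(np.arctan2(d[1],d[0])))
a=h[1]-h[0];print("handle ang",np.degrees(np.arctan2(a[1],a[0])))
S=lambda u,v,z:pt("side",270+u/5,280+v/5,z)
print("side sp",S(762,430,2.5),"lr",S(383,157,16),"hand far top",S(45,75,51),S(250,200,51))
print("RACK")
for n,(p,q,z) in dict(front=((219.25,202),(227.5,246.2),63),foot=((226.2,205.5),(235.5,252.5),3),mid=((189.5,203.7),(198,251.2),103),back=((175,206),(183.2,254.5),103)).items():
    A,B=f(*p,z),f(*q,z);d=A-B;print(n,A,B,(A+B)/2,np.linalg.norm(d),np.degrees(np.arctan2(d[1],d[0])))
print("BIN");b=[f(u*.8,v*.8,50) for u,v in((362,211),(424,220),(410,292),(348,279))];print(b,np.mean(b,0))
for i in range(4):
    d=b[i]-b[i-1];print(np.linalg.norm(d),np.degrees(np.arctan2(d[1],d[0])))
print("tape",f(362*.8,373*.8,16))
```

```text
handle [array([ 501. , -154.3,   51. ]), array([ 550.2, -209. ,   51. ])] 73.5821877274966 [ 525.6 -181.7   51. ]
{'sp': array([ 688.3, -281.9,    2.5]), 'lr': array([ 602.2, -182.9,   16. ]), 'rr': array([ 517.5, -258.4,   16. ]), 'fr': array([ 605.8, -356.9,   16. ])} centre [ 603.5 -270.    12.6]
sp lr 131.20367517401561 -48.97155246897072
lr rr 113.43773203116328 41.67541349623803
rr fr 132.33461007806363 131.8743348688645
handle ang -48.05647197244924
side sp [ 689.8 -282.9    2.5] lr [ 603.3 -181.9   16. ] hand far top [ 502.7 -158.    51. ] [ 554.1 -210.8   51. ]
RACK
front [572.  256.6  63. ] [476.5 231.2  63. ] [524.2 243.9  63. ] 98.80684415962334 14.903891649738028
foot [578.8 252.6   3. ] [472.2 223.4   3. ] [525.5 238.    3. ] 110.59950790562056 15.33910270871212
mid [556.3 309.9 103. ] [457.8 283.1 103. ] [507.1 296.5 103. ] 102.11464510020619 15.236234057704225
back [550.3 339.6 103. ] [449.9 312.6 103. ] [500.1 326.1 103. ] 103.95955835432824 15.078761861925019
BIN
[array([656.7, 109.5,  50. ]), array([644.3,  -0.9,  50. ]), array([514.1,  19.5,  50. ]), array([532.8, 127.5,  50. ])] [587.   63.9  50. ]
125.21911081507763 -8.230119138586439
111.1548205237292 -96.44496069858276
131.79980333016633 171.10179388306557
109.60818357549059 80.14445862613023
tape [375.3  97.1  16. ]
```

```bash
cat >> h.py <<'E'
from math import *
def u(az): return np.array([cos(radians(az)),sin(radians(az)),0])
Z=np.array([0,0,1.])
PHI=45; GX=8           # tool slant in tray frame, grasp ahead of handle centre
RT=lambda az:np.c_[u(az),u(az+90),Z]      # flat tray at yaw az
def tool_in_tray(sgn=1):
    p=radians(PHI);z=np.array([cos(p),0,-sin(p)]);y=np.array([0,sgn,0.]);return np.c_[np.cross(y,z),y,z]
def tilt(Rt,dirtray,deg):  # lower the tray-direction dirtray by deg
    a=np.cross(Z,np.r_[dirtray/np.linalg.norm(dirtray),0]); return Rt@R.from_rotvec(radians(deg)*a).as_matrix()
def tcp(g,Rt,sgn):         # tray_grip point + tray rotation -> TCP, R
    Rw=Rt@tool_in_tray(sgn); return g+Rt[:,0]*GX+19*Rw[:,2],Rw
def delta(P,Rw):
    s=r.sense();R0=R.from_quat(s["tcp_rot"]).as_matrix()
    print("t",round(s["t"],2),"turn",np.round(R.from_matrix(R0.T@Rw).as_rotvec(),3),"shift",np.round(R0.T@(P-s["position"])/25,2),"dist",round(np.linalg.norm(P-s["position"])))
YAW=-48.4;GRIP=np.array([527,-184,40.])
BIN=np.array([587,64,0.]);RO=np.array([508.3,296.5,0]);RAZ=105.1
SP=np.array([180,55,-37.5])
def dump(deg,back=25,z=57,yaw=YAW):
    Rt=tilt(RT(yaw),np.array([65,55.]),deg);d=u(yaw+degrees(atan2(55,65)))
    s=BIN-back*d+Z*z;return s-Rt@SP,Rt
def rack(beta=8,h=7,bx=-18,yoff=0):  # underside bottom edge at rack x=bx, leaning back beta
    f=u(RAZ);b=radians(beta)
    z=-(f*cos(b)+Z*-sin(b)); z=-f*cos(b)+Z*sin(b); x=-Z*cos(b)-f*-sin(b)*-1 if 0 else None
    x=-(Z*cos(b)+f*sin(b));Rt=np.c_[x,np.cross(z,x),z]
    edge=RO+f*bx+u(RAZ+90)*yoff+Z*h
    return edge-Rt@np.array([180,0,-40.]),Rt
E
python3 - <<'E'
from h import *
np.set_printoptions(precision=2,suppress=True)
s=r.sense();R0=R.from_quat(s["tcp_rot"]).as_matrix();print(R0)
def wr(P,Rw):
    W=P-200*Rw[:,2];q1=atan2(W[1],W[0]);M=R.from_euler('z',-q1).as_matrix()@Rw
    z=M[:,2];th=atan2(-z[2],z[0]);q5=asin(z[1])
    N=(R.from_euler('y',th)*R.from_euler('z',q5)).as_matrix().T@M
    # roll of tool x about forward
    return np.array([q1,th,q5,atan2(N[2,0],N[1,0])])
base=wr(s["position"],R0);print("start",base)
for sg in(1,-1):
    print(sg,"pick",wr(*tcp(GRIP,RT(YAW),sg)),tcp(GRIP,RT(YAW),sg)[0])
    for d in(0,25,50,60):print("dump",d,wr(*tcp(*dump(d),sg)),tcp(*dump(d),sg)[0])
    print("rack",wr(*tcp(*rack(),sg)),rack()[0],tcp(*rack(),sg)[0])
P,Rw=tcp(GRIP,RT(YAW),1)
for sg in(1,-1):
    P,Rw=tcp(GRIP,RT(YAW),sg);delta(P-90*Rw[:,2],Rw)
E
```

```text
[[ 0.89  0.45 -0.  ]
 [ 0.45 -0.89  0.  ]
 [ 0.   -0.   -1.  ]]
start [-1.11  1.57  0.   -0.  ]
1 pick [-0.21  0.89 -0.43 -1.09] [ 541.23 -200.03   26.56]
dump 0 [ 0.67  1.52 -0.78 -0.08] [415.85 149.61  81.06]
dump 25 [ 0.53  1.72 -0.5  -0.27] [440.44 146.08 144.98]
dump 50 [ 0.39  2.   -0.3  -0.48] [489.46 139.05 192.41]
dump 60 [ 0.35  2.13 -0.24 -0.57] [513.97 135.53 204.63]
rack [0.28 1.56 0.65 0.02] [516.78 265.06 190.82] [514.09 275.03 167.72]
-1 pick [-0.21  0.89 -0.43  2.05] [ 541.23 -200.03   26.56]
dump 0 [ 0.67  1.52 -0.78  3.06] [415.85 149.61  81.06]
dump 25 [ 0.53  1.72 -0.5   2.87] [440.44 146.08 144.98]
dump 50 [ 0.39  2.   -0.3   2.66] [489.46 139.05 192.41]
dump 60 [ 0.35  2.13 -0.24  2.58] [513.97 135.53 204.63]
rack [ 0.28  1.56  0.65 -3.12] [516.78 265.06 190.82] [514.09 275.03 167.72]
t 0.2 turn [-0.71 -0.55 -1.73] shift [15.11 -8.58  5.63] dist 457
t 0.2 turn [-0.51  0.67  1.24] shift [15.11 -8.58  5.63] dist 457
```

Emit:
servo_tool(motion=[[-0.71, -0.55, -1.73, 15.1, -8.6, 5.6, 0], [-0.71, -0.55, -1.73, 15.1, -8.6, 5.6, 0], [-0.71, -0.55, -1.73, 15.1, -8.6, 5.6, 0], [-0.71, -0.55, -1.73, 15.1, -8.6, 5.6, 0], [-0.71, -0.55, -1.73, 15.1, -8.6, 5.6, 0], [-0.71, -0.55, -1.73, 15.1, -8.6, 5.6, 0], [-0.71, -0.55, -1.73, 15.1, -8.6, 5.6, 0], [-0.71, -0.55, -1.73, 15.1, -8.6, 5.6, 0], [-0.71, -0.55, -1.73, 15.1, -8.6, 5.6, 0], [-0.71, -0.55, -1.73, 15.1, -8.6, 5.6, 0], [-0.71, -0.55, -1.73, 15.1, -8.6, 5.6, 0], [-0.71, -0.55, -1.73, 15.1, -8.6, 5.6, 0]])

```text
t: 1.2
position: [501.7, -147.0, 89.5]
tcp_rot: [0.567, 0.761, -0.129, 0.286]
wrist_force: [0.6, 0.2, -0.5]
opening: 85.3
finger_force: 0.0
```

Run:
```python
from h import *
P,Rw=tcp(GRIP,RT(YAW),1);delta(P-90*Rw[:,2],Rw);print(r.sense()["q"].round(2))
```

```text
t 1.2 turn [-0.158 -0.131 -0.382] shift [-0.17 -0.17  0.06] dist 6
[-0.17  0.1  -0.81  0.22 -0.48  1.  ]
```

Emit:
servo_tool(motion=[[-0.158, -0.131, -0.382, -0.17, -0.17, 0.06, 0], [-0.158, -0.131, -0.382, -0.17, -0.17, 0.06, 0], [-0.158, -0.131, -0.382, -0.17, -0.17, 0.06, 0], [-0.158, -0.131, -0.382, -0.17, -0.17, 0.06, 0], [-0.158, -0.131, -0.382, -0.17, -0.17, 0.06, 0], [-0.158, -0.131, -0.382, -0.17, -0.17, 0.06, 0]])

```text
t: 1.7
position: [500.4, -157.2, 94.9]
tcp_rot: [0.387, 0.84, -0.16, 0.345]
wrist_force: [-0.4, 0.8, -0.1]
opening: 85.4
finger_force: 0.0
```

Run:
```python
from h import *
P,Rw=tcp(GRIP,RT(YAW),1);delta(P,Rw);s=r.sense();print(s["q"].round(2))
c=np.hstack([crop(camera("side"),230,200,130,120,3),crop(camera("top"),390,170,130,120,3)]);cv2.imwrite("pics/c3.png",c)
```

```text
t 1.7 turn [-0.014 -0.005 -0.013] shift [0.24 0.13 3.61] dist 90
[-0.21  0.04 -1.03 -0.17 -0.44  0.5 ]
```

View pics/c3.png

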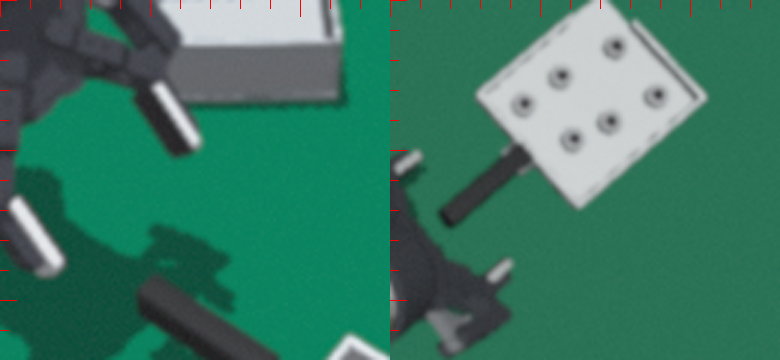

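The fingers straddle the handle axis, with pads at about (408,160) and (500,270) and the handle end at (447,218). The fingers can advance.

Emit:
servo_tool(motion=[[-0.014, -0.005, -0.013, 0.2, 0.1, 0.8, 0], [-0.014, -0.005, -0.013, 0.24, 0.13, 1.6, 0], [-0.014, -0.005, -0.013, 0.24, 0.13, 2.4, 0], [-0.014, -0.005, -0.013, 0.24, 0.13, 3.1, 0], [-0.014, -0.005, -0.013, 0.24, 0.13, 3.6, 0], [-0.014, -0.005, -0.013, 0.24, 0.13, 3.6, 0], [-0.014, -0.005, -0.013, 0.24, 0.13, 3.6, 0]])

```text
t: 2.38
position: [542.1, -200.2, 26.2]
tcp_rot: [0.379, 0.843, -0.158, 0.347]
wrist_force: [-0.7, -0.1, 0.4]
opening: 85.5
finger_force: 0.0
```

Run:
```python
from h import *
P,Rw=tcp(GRIP,RT(YAW),1);delta(P,Rw);s=r.sense();print(s["q"].round(2))
```

```text
t 2.38 turn [-0.003 -0.003  0.002] shift [ 0.01 -0.02 -0.03] dist 1
[-0.3   0.29 -1.03 -0.45 -0.38  0.4 ]
```

```bash
cat >> h.py <<'E'
from scipy.optimize import least_squares
D=[([-1.2456,.3139,.0451,1.3036,0,1.4312],[257.58,-513.58,230.5]),([-.17,.1,-.81,.22,-.48,1.0],[501.7,-147,89.5]),
([-.21,.04,-1.03,-.17,-.44,.5],[500.4,-157.2,94.9]),([-.3,.29,-1.03,-.45,-.38,.4],[542.1,-200.2,26.2])]
def fk(q,p):
    a,h,L1,L2,b,d,c=p;e=lambda k,x:R.from_euler(k,x)
    th=q[1]-q[2]+q[3];v=np.array([a+L1*sin(q[1])+L2*cos(q[1]-q[2]),b,h+L1*cos(q[1])-L2*sin(q[1]-q[2])])
    A=e('y',th);B=A*e('z',q[4]);v=v+A.apply([c,0,0])+B.apply([d,0,0])
    return e('z',q[0]).apply(v),(e('z',q[0])*B*e('x',q[5])).as_matrix()
E
python3 - <<'E'
from h import *
np.set_printoptions(precision=3,suppress=True)
f=least_squares(lambda p:np.r_[np.concatenate([fk(q,p)[0]-P for q,P in D]),(p-[0,300,350,350,80,150,100])*.01],[0,300,350,350,80,150,100])
print(f.x,f.fun[:12])
s=r.sense();print(s["q"]);print(fk(s["q"],f.x)[1].T@R.from_quat(s["tcp_rot"]).as_matrix())
s=D[0];print(fk(s[0],f.x)[1])
E
```

```text
[-110.503  402.019  609.798  515.049   80.862  305.048  310.178] [  2.226  -3.886  -0.488  -4.996   0.857 -12.603   3.364  -0.346   5.465
  -2.921  -0.384   7.616]
[-0.302  0.294 -1.027 -0.454 -0.375  0.403]
[[ 0.  0.  1.]
 [ 0.  1. -0.]
 [-1.  0.  0.]]
[[-0.001  0.448 -0.894]
 [ 0.002 -0.894 -0.448]
 [-1.    -0.002 -0.   ]]
```

Emit:
servo_tool(motion=[[0, 0, 0, 0, 0, 0, 1], [0, 0, 0, 0, 0, 0, 1], [0, 0, 0, 0, 0, 0, 1], [0, 0, 0, 0, 0, 0, 1], [0, 0, 0, 0, 0, 0, 1], [0, 0, 0, 0, 0, 0, 1], [0, 0, 0, 0, 0, 0, 1], [0, 0, 0, 0, 0, 0, 1], [0, 0, 0, 0, 0, 0, 1], [0, 0, 0, 0, 0, 0, 1], [0, 0, 0, 0, 0, 0, 1], [0, 0, 0, 0, 0, 0, 1]])

```text
t: 3.38
position: [543.4, -200.0, 28.2]
tcp_rot: [0.378, 0.843, -0.157, 0.349]
wrist_force: [-3.6, 3.1, 6.4]
opening: 15.4
finger_force: 60.9
```

Emit:
servo_tool(motion=[[0, 0, 0, -0.1, 0, -0.1, 1], [0, 0, 0, -0.25, 0, -0.25, 1], [0, 0, 0, -0.45, 0, -0.45, 1], [0, 0, 0, -0.7, 0, -0.7, 1], [0, 0, 0, -0.95, 0, -0.95, 1], [0, 0, 0, -1.2, 0, -1.2, 1], [0, 0, 0, -1.35, 0, -1.35, 1], [0, 0, 0, -1.41, 0, -1.41, 1], [0, 0, 0, -1.41, 0, -1.41, 1]])

```text
t: 4.13
position: [543.2, -200.1, 77.8]
tcp_rot: [0.378, 0.843, -0.157, 0.349]
wrist_force: [-0.9, -0.6, -2.7]
opening: 15.1
finger_force: 59.6
```

Run:
```python
from h import *
s=r.sense();print(s["q"].round(4),s["wrist_torque"].round(2))
P,Rw=tcp(GRIP+[0,0,50],RT(YAW),1);delta(P,Rw)
s=np.vstack([crop(camera("side"),250,240,200,150,3)]);t=crop(camera("top"),390,150,130,130,3);c=np.zeros((450,800,3),np.uint8);c[:s.shape[0],:600]=s;cv2.imwrite("pics/c4.png",np.hstack([s[:390,:400],t]))
```

```text
[-0.3012  0.1601 -0.9765 -0.2731 -0.3747  0.4023] [0.96 0.9  0.01]
t 4.13 turn [-0.001 -0.     0.002] shift [ 0.07 -0.06 -0.  ] dist 2
```

View pics/c4.png

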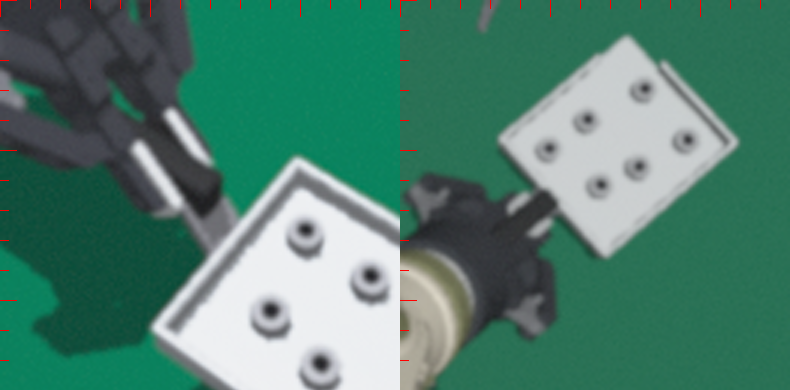

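The tray is lifted with the six spacers still inside. The spout is at native top (465.7,161.7), left rear at (422.7,196) and right rear at (458,236.3), which I compare with the prediction.

```bash
cat >> h.py <<'E'
def tray_now():
    s=r.sense();Rw=R.from_quat(s["tcp_rot"]).as_matrix();Rt=Rw@tool_in_tray(1).T
    return s["position"]-19*Rw[:,2]-Rt[:,0]*GX,Rt
E
python3 - <<'E'
from h import *
np.set_printoptions(precision=1,suppress=True)
g,Rt=tray_now();print(g,np.degrees(np.arcsin(Rt[2])))
for n,v in dict(sp=SP,lr=[50,55,-24],rr=[50,-55,-24],fr=[180,-55,-24]).items():print(n,np.array(px("top",g+Rt@v)),np.array(px("side",g+Rt@v)))
print("side obs lr",250+297/3,240+158/3,"rr",250+155/3,240+328/3)
E
```

```text
[ 528.5 -183.9   90.3] [-0.1 -0.1 89.8]
sp [465.9 161. ] [429.3 347.8]
lr [423.9 195.3] [349.3 293.4]
rr [458.7 234. ] [302.4 348.7]
fr [502.5 196.4] [391.  411.5]
side obs lr 349.0 292.6666666666667 rr 301.6666666666667 349.3333333333333
```

Run:
```python
from h import *
g,Rt=tray_now()
g1,R1=dump(8,-25,80);print(g1)
delta(*tcp(g*.65+g1*.35+[0,0,25],Rt,1))
delta(*tcp(g1,R1,1))
```

```text
[457.94310515 157.55760498 141.20314132]
t 4.23 turn [0. 0. 0.] shift [ 1.78  2.43 -4.2 ] dist 129
t 4.23 turn [ 0.063  0.105 -0.062] shift [ 7.21  6.91 -9.97] dist 353
```

Emit:
servo_tool(motion=[[0, 0, 0, 0.07, 0.1, -0.17, 1], [0, 0, 0, 0.21, 0.29, -0.5, 1], [0, 0, 0, 0.41, 0.56, -0.97, 1], [0, 0, 0, 0.69, 0.95, -1.64, 1], [0, 0, 0, 0.96, 1.31, -2.27, 1], [0, 0, 0, 1.25, 1.7, -2.94, 1], [0, 0, 0, 1.51, 2.07, -3.57, 1], [0, 0, 0, 1.85, 2.5, -4.25, 1], [0, 0, 0, 2.27, 2.83, -4.72, 1], [0, 0, 0, 2.76, 3.24, -5.24, 1], [0, 0, 0, 3.25, 3.64, -5.76, 1], [0, 0, 0, 3.6, 3.95, -6.15, 1]])

```text
t: 5.23
position: [501.8, -3.5, 122.4]
tcp_rot: [0.377, 0.844, -0.157, 0.349]
wrist_force: [0.3, 0.1, -3.5]
opening: 15.2
finger_force: 59.6
```

Run:
```python
from h import *
g1,R1=dump(8,-25,80);delta(*tcp(g1,R1,1));s=r.sense();print(s["q"].round(4),tray_now())
```

```text
t 5.23 turn [ 0.065  0.106 -0.061] shift [ 3.57  2.93 -3.75] dist 149
[ 0.2003  0.053  -0.8615  0.1911 -0.6566  0.8807] (array([487.51827792,  12.50436709, 135.82872909]), array([[ 6.65986744e-01,  7.45961405e-01,  1.79986041e-03],
       [-7.45962675e-01,  6.65987751e-01,  5.21952064e-05],
       [-1.15974938e-03, -1.37739000e-03,  9.99998379e-01]]))
```

Emit:
servo_tool(motion=[[0.004, 0.006, -0.003, 0.2, 0.16, -0.21, 1], [0.01, 0.016, -0.009, 0.54, 0.44, -0.56, 1], [0.018, 0.029, -0.016, 0.98, 0.8, -1.03, 1], [0.026, 0.042, -0.024, 1.43, 1.17, -1.5, 1], [0.035, 0.057, -0.033, 1.93, 1.58, -2.03, 1], [0.044, 0.071, -0.041, 2.39, 1.96, -2.51, 1], [0.051, 0.084, -0.048, 2.82, 2.31, -2.96, 1], [0.058, 0.094, -0.054, 3.16, 2.6, -3.32, 1], [0.062, 0.101, -0.058, 3.4, 2.79, -3.57, 1], [0.064, 0.105, -0.06, 3.52, 2.89, -3.7, 1], [0.065, 0.106, -0.061, 3.57, 2.93, -3.75, 1], [0.065, 0.106, -0.061, 3.57, 2.93, -3.75, 1]])

```text
t: 6.23
position: [471.3, 140.3, 125.5]
tcp_rot: [0.371, 0.866, -0.175, 0.286]
wrist_force: [0.0, -0.1, -3.2]
opening: 15.1
finger_force: 59.6
```

Run:
```python
from h import *
np.set_printoptions(precision=3,suppress=True)
g,Rt=tray_now();print(r.sense()["q"],"spout",g+Rt@SP)
for d,b,z in((16,-10,72),(25,8,62),(35,20,56),(45,26,55),(52,28,55)):print(d);delta(*tcp(*dump(d,b,z),1))
c=np.hstack([crop(camera("side"),240,120,130,150,3),crop(camera("top"),270,130,130,150,3)]);cv2.imwrite("pics/c5.png",c)
```

```text
[ 0.512  0.218 -0.541  0.726 -0.679  1.291] spout [612.762  58.811  79.843]
16
t 6.23 turn [ 0.063  0.107 -0.064] shift [-0.08 -0.22 -0.57] dist 15
25
t 6.23 turn [ 0.135  0.226 -0.136] shift [-0.23 -0.42 -1.03] dist 28
35
t 6.23 turn [ 0.214  0.36  -0.216] shift [-0.75 -0.34 -1.42] dist 41
45
t 6.23 turn [ 0.294  0.493 -0.296] shift [-1.55 -0.02 -1.7 ] dist 58
52
t 6.23 turn [ 0.35   0.586 -0.352] shift [-2.18  0.31 -1.78] dist 71
```

View pics/c5.png

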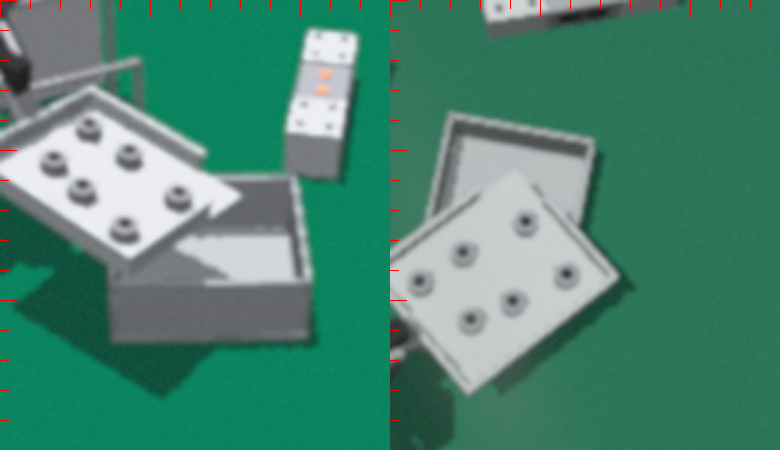

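The six spacers are still in the tray, and the spout at (515,175) in the top crop is well inside the bin outline. I tip the tray now.

Emit:
servo_tool(motion=[[0.03, 0.053, -0.032, -0.04, -0.11, -0.28, 1], [0.063, 0.107, -0.064, -0.08, -0.22, -0.57, 1], [0.1, 0.167, -0.1, -0.15, -0.32, -0.8, 1], [0.135, 0.226, -0.136, -0.23, -0.42, -1.03, 1], [0.175, 0.293, -0.176, -0.49, -0.38, -1.22, 1], [0.214, 0.36, -0.216, -0.75, -0.34, -1.42, 1], [0.254, 0.427, -0.256, -1.15, -0.18, -1.56, 1], [0.294, 0.493, -0.296, -1.55, -0.02, -1.7, 1], [0.322, 0.54, -0.324, -1.86, 0.14, -1.74, 1], [0.35, 0.586, -0.352, -2.18, 0.31, -1.78, 1], [0.35, 0.586, -0.352, -2.18, 0.31, -1.78, 1], [0.35, 0.586, -0.352, -2.18, 0.31, -1.78, 1]])

```text
t: 7.33
position: [492.6, 137.3, 192.3]
tcp_rot: [0.295, 0.918, -0.253, -0.075]
wrist_force: [0.2, 0.5, -2.4]
opening: 15.3
finger_force: 59.8
```

Run:
```python
from h import *
np.set_printoptions(precision=3,suppress=True)
g,Rt=tray_now();print(r.sense()["q"],"spout",g+Rt@SP,degrees(acos(Rt[2,2])))
c=np.hstack([crop(camera("side"),240,120,130,150,3),crop(camera("top"),270,130,130,150,3)]);cv2.imwrite("pics/c6.png",c)
```

```text
[ 0.301  0.585  0.237  1.658 -0.322  0.995] spout [560.582  66.131  54.239] 51.95572228757185
```

View pics/c6.png

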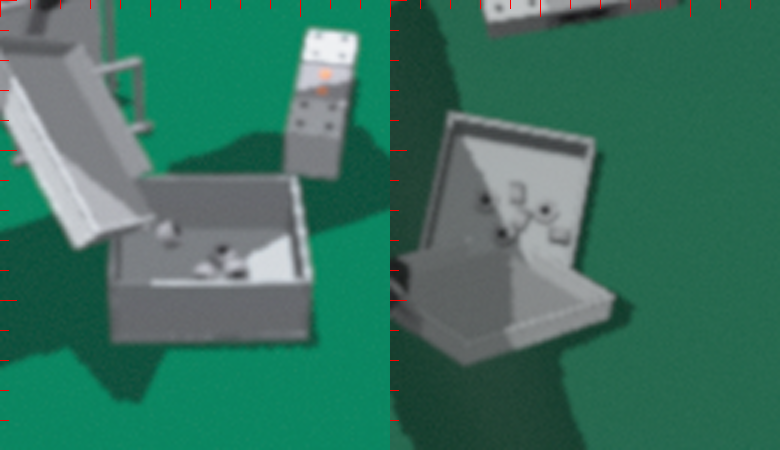

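The bin holds the spacers and the tray pan looks empty. I raise the tray, then check the spacer count and overlay my rack model.

Run:
```python
from h import *
g,Rt=tray_now();delta(*tcp(g+[0,0,110],Rt,1))
```

```text
t 7.43 turn [0. 0. 0.] shift [-0.05 -2.24 -3.79] dist 110
```

Emit:
servo_tool(motion=[[0, 0, 0, 0, -0.2, -0.35, 1], [0, 0, 0, -0.01, -0.6, -1, 1], [0, 0, 0, -0.02, -1.1, -1.85, 1], [0, 0, 0, -0.03, -1.6, -2.7, 1], [0, 0, 0, -0.04, -2, -3.4, 1], [0, 0, 0, -0.05, -2.24, -3.79, 1], [0, 0, 0, -0.05, -2.24, -3.79, 1]])

```text
t: 8.02
position: [491.4, 138.6, 307.6]
tcp_rot: [0.294, 0.919, -0.252, -0.073]
wrist_force: [-0.8, 0.4, -2.1]
opening: 15.0
finger_force: 59.8
```

Run:
```python
from h import *
f=u(RAZ);e=u(RAZ+90)
def over(n,img):
    img=np.ascontiguousarray(img)
    for x,H in((-56,60),(0,100)):
        p=[px(n,RO+f*x+e*y+Z*z) for y,z in((-50,3),(-50,H),(50,H),(50,3))]
        for P in p: img[int(round(P[1])),int(round(P[0]))]=(255,0,0)
    for y in(-35,35):
        for x in(-50,-20):
            P=px(n,RO+f*x+e*y+Z*6);img[int(round(P[1])),int(round(P[0]))]=(255,255,0)
    return img
t=camera("top");s=camera("side")
cv2.imwrite("pics/c7.png",np.vstack([np.hstack([crop(over("side",s),220,95,80,85,5),crop(over("top",t),165,190,80,85,5)])[:,:800],np.hstack([crop(t,275,155,80,85,2),crop(t,275,155,80,85,2)*0,crop(s,190,40,120,85,2),crop(s,270,170,80,85,2),np.zeros((170,80,3),np.uint8)])[:,:800]]))
b=r.sense();print(b["wrist_force"])
b2=cv2.imread("pics/c7.png");print(b2.shape)
g,Rt=tray_now();print(g);g1,R1=rack(8,130,-22);print(g1);delta(*tcp(g1,R1,1))
```

```text
[-0.59861237 -0.22361088 -2.7965013 ]
(595, 800, 3)
[493.71951596 152.25087752 325.48261366]
[517.82393141 261.202741   313.81517641]
t 8.12 turn [-0.713  0.801  0.488] shift [ 2.29  4.46 -2.03] dist 135
```

View pics/c7.png

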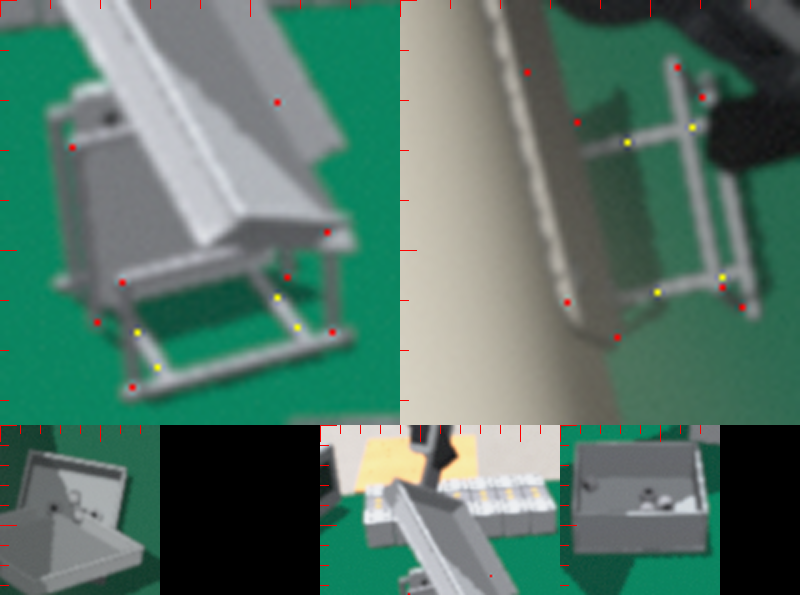

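The rack overlay dots fall on the wires, so the rack pose holds. The tray is empty and nothing lies outside the bin. Next I swing the tray nose-down above the slot.

Emit:
servo_tool(motion=[[-0.03, 0.03, 0.02, 0, 0, -0.5, 1], [-0.09, 0.1, 0.06, 0.2, 0.4, -0.7, 1], [-0.16, 0.18, 0.11, 0.4, 0.8, -0.9, 1], [-0.23, 0.26, 0.16, 0.65, 1.3, -1.1, 1], [-0.3, 0.34, 0.21, 0.9, 1.8, -1.3, 1], [-0.37, 0.42, 0.255, 1.15, 2.3, -1.4, 1], [-0.44, 0.5, 0.3, 1.4, 2.8, -1.5, 1], [-0.51, 0.57, 0.35, 1.65, 3.2, -1.6, 1], [-0.58, 0.65, 0.4, 1.85, 3.6, -1.75, 1], [-0.64, 0.72, 0.44, 2.05, 4, -1.9, 1], [-0.69, 0.775, 0.47, 2.2, 4.3, -2, 1], [-0.713, 0.801, 0.488, 2.29, 4.46, -2.03, 1]])

```text
t: 9.12
position: [513.9, 270.1, 287.7]
tcp_rot: [0.579, 0.751, 0.192, -0.254]
wrist_force: [-0.7, 0.6, -2.2]
opening: 14.9
finger_force: 59.7
```

Run:
```python
from h import *
delta(*tcp(*rack(8,130,-22),1));delta(*tcp(*rack(8,15,-20),1));print(r.sense()["q"].round(3))
g,Rt=tray_now();print(g+Rt@[180,0,-40],px("side",g+Rt@SP),px("side",g+Rt@[180,-55,-24]))
s=camera("side");cv2.imwrite("pics/c8.png",crop(s,190,20,150,150,4))
```

```text
t 9.12 turn [-0.002 -0.002 -0.006] shift [ 0.1   0.06 -0.08] dist 3
t 9.12 turn [-0.002 -0.002 -0.006] shift [-2.61  0.08  3.64] dist 112
[0.027 0.353 0.086 1.482 0.626 1.282]
[511.83358444 274.2646856  126.94439493] (np.float64(280.1634122765659), np.float64(108.59918832958728)) (np.float64(234.7575656566878), np.float64(120.29808619371654))
```

View pics/c8.png

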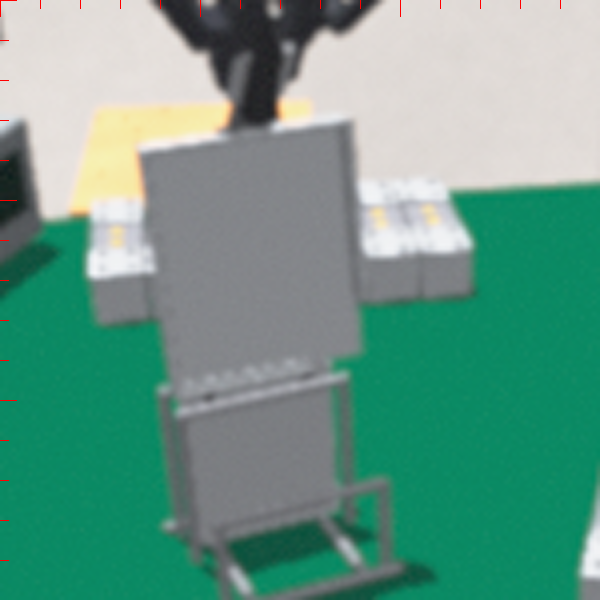

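The tray hangs nose-down above the slot, with its spout corner at crop (360,354) as predicted and the pan facing the front. I lower it.

Emit:
servo_tool(motion=[[0, 0, 0, -0.1, 0.05, 0.15, 1], [0, 0, 0, -0.35, 0.05, 0.5, 1], [0, 0, 0, -0.6, 0.05, 0.85, 1], [0, 0, 0, -0.85, 0.05, 1.2, 1], [0, 0, 0, -1.1, 0.06, 1.55, 1], [0, 0, 0, -1.35, 0.06, 1.9, 1], [0, 0, 0, -1.6, 0.06, 2.25, 1], [0, 0, 0, -1.85, 0.07, 2.6, 1], [0, 0, 0, -2.1, 0.07, 2.95, 1], [0, 0, 0, -2.35, 0.08, 3.3, 1], [0, 0, 0, -2.55, 0.08, 3.55, 1], [0, 0, 0, -2.6, 0.08, 3.62, 1]])

```text
t: 10.17
position: [515.8, 273.4, 176.5]
tcp_rot: [0.577, 0.752, 0.191, -0.254]
wrist_force: [-0.6, -0.9, -3.1]
opening: 15.2
finger_force: 59.7
```

Run:
```python
from h import *
for h in(9,7,4): delta(*tcp(*rack(8,h,-21),1))
s=r.sense();print(s["wrist_force"].round(1),s["wrist_torque"].round(2));g,Rt=tray_now();print(g+Rt@[180,0,-40])
```

```text
t 10.17 turn [-0.004 -0.001 -0.003] shift [-0.19 -0.05  0.19] dist 7
t 10.17 turn [-0.004 -0.001 -0.003] shift [-0.24 -0.05  0.26] dist 9
t 10.17 turn [-0.004 -0.001 -0.003] shift [-0.31 -0.05  0.35] dist 12
[-0.6 -0.9 -3.1] [-0.79 -0.2  -0.03]
[513.90483633 277.36231214  15.76589364]
```

Emit:
servo_tool(motion=[[0, 0, 0, -0.06, -0.02, 0.06, 1], [0, 0, 0, -0.12, -0.04, 0.12, 1], [0, 0, 0, -0.19, -0.05, 0.19, 1], [0, 0, 0, -0.22, -0.05, 0.23, 1], [0, 0, 0, -0.24, -0.05, 0.26, 1], [0, 0, 0, -0.24, -0.05, 0.26, 1]])

```text
t: 10.67
position: [515.6, 272.3, 169.6]
tcp_rot: [0.577, 0.752, 0.192, -0.253]
wrist_force: [0.6, -0.6, -2.3]
opening: 14.6
finger_force: 59.7
```

Emit:
servo_tool(motion=[[0, 0, 0, -0.02, 0, 0.03, 1], [0, 0, 0, -0.05, 0, 0.06, 1], [0, 0, 0, -0.05, 0, 0.06, 1]])

```text
t: 10.92
position: [515.5, 272.2, 167.5]
tcp_rot: [0.577, 0.752, 0.192, -0.253]
wrist_force: [-0.7, -0.1, -3.0]
opening: 15.3
finger_force: 59.7
```

Emit:
servo_tool(motion=[[0, 0, 0, -0.02, 0, 0.03, 1], [0, 0, 0, -0.05, 0, 0.06, 1], [0, 0, 0, -0.05, 0, 0.06, 1]])

```text
t: 11.17
position: [515.5, 272.1, 165.4]
tcp_rot: [0.577, 0.752, 0.192, -0.253]
wrist_force: [0.6, 0.3, -3.1]
opening: 15.1
finger_force: 59.7
```

Run:
```python
from h import *
g,Rt=tray_now();print(g+Rt@[180,0,-40],r.sense()["wrist_force"])
```

```text
[513.91843569 276.17017844   4.69338863] [ 0.57994651  0.31239852 -3.10603678]
```

Emit:
servo_tool(motion=[[0, 0, 0, -0.02, 0, 0.03, 1], [0, 0, 0, -0.04, 0, 0.05, 1], [0, 0, 0, -0.04, 0, 0.05, 1]])

```text
t: 11.42
position: [515.7, 272.3, 164.5]
tcp_rot: [0.577, 0.752, 0.192, -0.253]
wrist_force: [-0.2, -0.8, 1.2]
opening: 15.2
finger_force: 60.2
```

Emit:
servo_tool(motion=[[0, 0, 0, -0.02, 0, 0.03, 1], [0, 0, 0, -0.04, 0, 0.05, 1], [0, 0, 0, -0.04, 0, 0.05, 1]])

```text
t: 11.67
position: [516.0, 272.5, 164.2]
tcp_rot: [0.577, 0.752, 0.193, -0.253]
wrist_force: [-1.4, -2.3, 9.9]
opening: 15.0
finger_force: 61.2
```

Contact with the foot wires shows as +10 N. I lean the top back about 2° onto the mid hoop before releasing.

Run:
```python
from h import *
g,Rt=tray_now();e=g+Rt@[180,0,-40];k=e-RO
bx=k@u(RAZ);yo=k@u(RAZ+90);print(bx,yo,e[2],degrees(asin(Rt[2,2])))
for b in(9,10,11):delta(*tcp(*rack(b,e[2]+.4,bx,yo),1))
```

```text
-20.692560213352653 -1.0504182853524473 3.529529234728045 7.898508510510042
t 11.67 turn [ 0.    -0.019 -0.002] shift [ 0.11 -0.01  0.06] dist 3
t 11.67 turn [ 0.    -0.037 -0.002] shift [ 0.2  -0.01  0.13] dist 6
t 11.67 turn [ 0.    -0.054 -0.002] shift [ 0.29 -0.01  0.2 ] dist 9
```

Emit:
servo_tool(motion=[[0, -0.01, 0, 0.06, 0, 0.03, 1], [0, -0.019, 0, 0.11, 0, 0.06, 1], [0, -0.028, 0, 0.16, 0, 0.095, 1], [0, -0.037, 0, 0.2, 0, 0.13, 1], [0, -0.037, 0, 0.2, 0, 0.13, 1], [0, -0.037, 0, 0.2, 0, 0.13, 1]])

```text
t: 12.17
position: [514.3, 278.3, 164.4]
tcp_rot: [0.58, 0.757, 0.182, -0.239]
wrist_force: [-0.9, -1.3, 7.5]
opening: 15.0
finger_force: 60.9
```

Emit:
servo_tool(motion=[[0, -0.008, 0, 0.04, 0, 0.03, 1], [0, -0.014, 0, 0.08, 0, 0.055, 1], [0, -0.014, 0, 0.08, 0, 0.055, 1], [0, -0.014, 0, 0.08, 0, 0.055, 1]])

```text
t: 12.5
position: [513.8, 280.5, 164.4]
tcp_rot: [0.582, 0.759, 0.178, -0.233]
wrist_force: [-1.9, -1.6, 6.8]
opening: 15.4
finger_force: 61.0
```

Emit:
servo_tool(motion=[[0, 0, 0, 0, 0, 0, 0.7], [0, 0, 0, 0, 0, 0, 0.6], [0, 0, 0, 0, 0, 0, 0.4], [0, 0, 0, 0, 0, 0, 0.2], [0, 0, 0, 0, 0, 0, 0], [0, 0, 0, 0, 0, 0, 0], [0, 0, 0, 0, 0, 0, 0], [0, 0, 0, 0, 0, 0, 0], [0, 0, 0, 0, 0, 0, 0]])

```text
t: 13.25
position: [513.4, 280.2, 162.8]
tcp_rot: [0.582, 0.759, 0.177, -0.233]
wrist_force: [-0.1, 0.8, -0.5]
opening: 85.1
finger_force: 0.0
```

Emit:
servo_tool(motion=[[0, 0, 0, 0, 0, -0.3, 0], [0, 0, 0, 0, 0, -0.9, 0], [0, 0, 0, 0, 0, -1.6, 0], [0, 0, 0, 0, 0, -2.4, 0], [0, 0, 0, 0, 0, -3.2, 0], [0, 0, 0, 0, 0, -4, 0], [0, 0, 0, 0, 0, -4.8, 0], [0, 0, 0, 0, 0, -5.2, 0], [0, 0, 0, 0, 0, -5.2, 0], [0, 0, 0, 0, 0, -5.2, 0]])

```text
t: 14.08
position: [533.2, 209.4, 271.0]
tcp_rot: [0.582, 0.759, 0.178, -0.233]
wrist_force: [-0.8, 0.2, 0.5]
opening: 85.1
finger_force: 0.0
```

Run:
```python
from h import *
s=camera("side");t=camera("top");cv2.imwrite("pics/end_s.png",s[:,:,::-1]);cv2.imwrite("pics/end_t.png",t[:,:,::-1])
g1,R1=rack(10.5,6,-20.5,-1)
# black handle and bright blobs near the prediction, in the side view
m=(s.max(2)<70).astype(np.uint8)
n,l,st,ce=cv2.connectedComponentsWithStats(m)
p=[px("side",g1+R1@np.array(v)) for v in([-40,0,0],[0,0,0],[40,0,0],[50,-55,-24],[50,55,-24],[180,55,-37.5])]
print(np.round(p,0));print([(st[i].tolist(),ce[i].round(0).tolist()) for i in range(1,n) if st[i][4]>60])
for v in p: print(s[int(v[1]),int(v[0])])
# before/after change in the surroundings (top picture): dark/bin pixels count of ring shapes
b=t[165:240,275:345].astype(int);print(r.sense()["position"])
o=cv2.resize(cv2.imread("pics/side0.png"),(640,400),interpolation=cv2.INTER_AREA)[:,:,::-1].astype(int)
d=(abs(o-s.astype(int)).sum(2)>110).astype(np.uint8);n,l,st,ce=cv2.connectedComponentsWithStats(cv2.morphologyEx(d,cv2.MORPH_OPEN,np.ones((3,3))))
print([st[i].tolist() for i in range(1,n) if st[i][4]>15])
```

```text
[[254.  67.]
 [257.  87.]
 [259. 105.]
 [232. 112.]
 [279. 102.]
 [283. 153.]]
[([28, 0, 12, 11, 95], [33.0, 4.0]), ([66, 0, 53, 16, 404], [85.0, 5.0]), ([229, 0, 86, 58, 2181], [273.0, 23.0]), ([157, 58, 40, 38, 531], [180.0, 76.0]), ([251, 69, 11, 36, 260], [256.0, 87.0]), ([390, 208, 11, 15, 77], [395.0, 215.0])]
[189 142 104]
[36 38 39]
[69 71 72]
[216 222 225]
[120 157 144]
[101 130 122]
[532.24597761 210.04674414 269.91284228]
[[29, 0, 7, 11, 55], [228, 0, 89, 62, 3329], [46, 31, 21, 41, 323], [0, 32, 100, 158, 7205], [29, 46, 6, 12, 47], [230, 67, 54, 73, 827], [64, 80, 9, 9, 62], [247, 144, 36, 20, 349], [240, 156, 5, 10, 42], [282, 199, 55, 16, 705], [27, 229, 26, 19, 253], [37, 248, 16, 35, 297], [56, 252, 4, 10, 34], [277, 300, 145, 100, 7707]]
```

The handle is found at (256,87), against a prediction of (257,87), so the tray stands in the slot. I count the spacers in the bin numerically, since my ten picture views are used up.

Run:
```python
from h import *
t=cv2.imread("pics/end_t.png");o=cv2.resize(cv2.imread("pics/top0.png"),(640,400),interpolation=cv2.INTER_AREA)
g=cv2.cvtColor(t,6);g0=cv2.cvtColor(o,6)
print("bin floor, top camera /10");print("\n".join("".join("%3d"%(v//10) for v in row) for row in g[172:230,284:334]))
# anything not green on the bench that was green before
hsv=cv2.cvtColor(t,cv2.COLOR_BGR2HSV);h0=cv2.cvtColor(o,cv2.COLOR_BGR2HSV)
m=((hsv[...,1]<70)&(h0[...,1]>110)).astype(np.uint8);n,l,st,ce=cv2.connectedComponentsWithStats(m);print([st[i].tolist() for i in range(1,n) if st[i][4]>5])
```

```text
bin floor, top camera /10
 19 19 19 19 19 19 19 19 19 19 19 19 19 19 19 19 19 19 19 19 19 19 19 19 19 19 19 19 19 19 19 19 19 19 19 19 19 19 19 19 19 19 19 19 19 19 19 19 19 19
 19 19 19 19 19 19 19 19 19 19 19 19 19 19 19 19 19 19 19 19 19 19 19 19 19 19 19 19 19 19 19 19 19 19 19 19 19 19 19 19 19 19 19 19 19 19 19 19 19 18
 19 19 19 19 19 19 19 19 19 19 19 19 19 19 19 19 19 19 19 19 19 19 19 19 19 19 19 19 19 19 19 19 19 19 19 19 19 19 19 19 19 19 19 19 19 19 19 19 19 18
 19 19 19 19 19 19 19 19 19 19 19 19 19 19 19 19 19 19 19 19 19 19 19 19 19 19 19 19 19 19 19 19 19 19 19 19 19 19 19 19 19 19 19 19 19 19 19 19 19 18
 19 19 19 19 19 19 19 19 19 19 19 19 19 19 19 19 19 19 19 19 19 19 19 19 19 19 19 19 19 19 19 19 19 19 19 19 19 19 19 19 19 19 19 19 19 19 19 19 19 18
 19 19 19 19 19 19 19 19 19 19 19 19 19 19 19 19 19 19 19 19 19 19 19 19 19 19 19 19 19 19 19 19 19 19 19 19 19 19 19 19 19 19 19 19 19 19 19 18 19 19
 19 19 19 19 19 19 19 19 19 19 19 19 19 19 19 19 19 19 19 19 19 19 19 19 19 19 19 19 19 19 19 19 19 19 19 19 19 19 19 19 19 19 19 19 19 19 19 19 19 18
 19 19 19 19 19 1
[... 7084 characters left out ...]
19 19 19 19 19 19 19 19 19 19 19 19 19 19 19 19 19 19 19 19 19 19 19 19 19 19 19 19 19 19 19 19 19 19 19 19 19 19 19 19 19 19 19 19 19 19 19 19 18
 19 19 19 19 19 19 19 19 19 19 19 19 19 19 19 19 19 19 19 19 19 19 19 19 19 19 19 19 19 19 19 19 19 19 19 19 19 19 19 19 19 19 19 19 19 19 19 18 18 18
 19 19 19 19 19 19 19 19 19 19 19 19 19 19 19 19 19 19 19 19 19 19 19 19 19 19 19 19 19 19 19 19 19 19 19 19 19 19 19 19 19 19 19 19 19 19 19 19 18 18
 19 19 19 19 19 19 19 19 19 19 19 19 19 19 19 19 19 19 19 19 19 19 19 19 19 19 19 19 19 19 19 19 19 19 19 19 19 19 19 19 19 19 19 19 19 19 19 19 19 18
[[51, 60, 315, 340, 37741], [183, 195, 28, 23, 296], [225, 218, 6, 24, 33], [200, 220, 25, 28, 517]]
```

The arm hides the bin from above, so I move it clear, up and to the right.

Run:
```python
from h import *
s=r.sense();Rw=R.from_quat(s["tcp_rot"]).as_matrix();T=np.c_[[cos(.9),-sin(.9),0],[-sin(.9),-cos(.9),0],[0,0,-1]]
delta(s["position"]+[0,0,75],Rw);delta(np.array([400,-250,330.]),Rw)
```

```text
t 14.18 turn [0. 0. 0.] shift [ 1.68 -0.01 -2.48] dist 75
t 14.18 turn [0. 0. 0.] shift [-12.24  -9.9  -11.15] dist 482
```

Emit:
servo_tool(motion=[[0, 0, 0, 0.6, 0, -0.9, 0], [0, 0, 0, 1.68, 0, -2.48, 0], [0, 0, 0, 1, -0.6, -3.1, 0], [0, 0, 0, -0.3, -1.6, -4, 0], [0, 0, 0, -1.6, -2.6, -4.9, 0], [0, 0, 0, -2.9, -3.6, -5.7, 0], [0, 0, 0, -4.2, -4.5, -6.5, 0], [0, 0, 0, -5.5, -5.4, -7.3, 0], [0, 0, 0, -6.8, -6.3, -8.1, 0], [0, 0, 0, -8.1, -7.2, -8.9, 0], [0, 0, 0, -9.3, -8, -9.6, 0], [0, 0, 0, -10, -8.5, -10, 0]])

```text
t: 15.18
position: [418.4, -176.7, 337.5]
tcp_rot: [0.581, 0.759, 0.177, -0.234]
wrist_force: [0.5, 0.6, -0.1]
opening: 85.2
finger_force: 0.0
```

Run:
```python
from h import *
t=camera("top");o=cv2.resize(cv2.imread("pics/top0.png"),(640,400),interpolation=cv2.INTER_AREA);b=np.ascontiguousarray(t[:,:,::-1])
cv2.imwrite("pics/end2.png",b)
hsv=cv2.cvtColor(b,cv2.COLOR_BGR2HSV);h0=cv2.cvtColor(o,cv2.COLOR_BGR2HSV)
m=((hsv[...,1]<70)&(h0[...,1]>110)).astype(np.uint8);n,l,st,ce=cv2.connectedComponentsWithStats(m);print([st[i].tolist() for i in range(1,n) if st[i][4]>5])
g=cv2.cvtColor(b,6)
print("\n".join("".join("%3d"%(v//10) for v in row) for row in g[178:226,286:330]))
```

```text
[[633, 158, 7, 4, 18], [240, 193, 400, 207, 33759], [183, 195, 28, 23, 268], [200, 221, 24, 27, 490], [206, 249, 19, 8, 92], [636, 385, 4, 4, 14]]
 10 13 14 10  9 10 11 12 14 16 17 17 17 17 17 17 17 17 16 16 15 15 14 14 13 13 12 10 10  9  9  8  8  7  7  7  7  7  7  7  7  7  7  7
 11 14 13 10  9 11 11 12 15 17 17 17 17 17 17 17 17 17 17 17 17 17 17 16 16 16 15 14 14 13 13 12 11 10  9  8  8  8  7  7  7  7  7  7
 12 14 13  9 10 11 11 13 16 17 17 17 17 17 17 17 17 17 17 17 17 17 17 17 17 17 17 17 17 16 16 15 15 14 13 13 12 11 10 10  9  8  8  7
 13 14 11  8  9 10 12 14 16 17 17 17 17 17 17 17 17 17 17 17 17 17 17 17 17 17 17 17 17 17 17 17 17 17 16 16 15 15 14 14 13 13 12 10
 14 14 10  8  9 10 12 14 16 17 17 17 17 17 17 17 17 17 17 17 17 17 17 17 17 17 17 17 17 17 17 17 17 17 17 17 17 17 17 17 16 16 15 15
 13 13 10  8 10 11 12 14 17 17 17 17 17 17 17 17 17 17 17 17 17 17 17 17 17 17 17 17 17 17 17 17 17 17 17 17 17 17 17 17 17 17 17 17
 14 13  9  8 10 11 12 15 16 17 17 17 17 17 17 17 17 17 17 17 17 17 17 17 17 17 17 17 17 17 17 17 17 17 17 17 17 17 17 17 17 17 17 17
 13 12  9  9 10 11 13 
[... 4730 characters left out ...]
17 17 18 17 17 18 18 17 17 17 16 14
 14 14 15 15 15 13 11 10 12 15 17 17 17 17 17 17 17 17 17 17 17 17 17 17 17 17 17 17 17 17 17 17 17 17 18 18 18 18 18 18 17 17 16 14
 14 15 16 16 15 13 12 13 14 15 17 17 17 17 17 17 17 17 17 17 17 17 17 17 17 17 17 17 17 17 18 17 18 17 18 18 18 18 17 17 17 17 16 13
 11 13 14 14 14 14 14 15 16 16 17 17 16 16 16 17 17 17 17 17 17 17 17 17 17 17 17 17 17 17 17 17 17 17 18 18 18 17 18 18 17 17 15 11
  9  9 10 10 10 11 13 14 14 14 15 16 16 16 16 17 17 16 16 17 17 17 17 17 17 17 17 18 18 17 18 18 18 18 18 18 17 17 18 17 17 17 14 10
  8  8  8  8  8  9  9 10 10 10 12 13 14 14 15 15 16 16 16 16 17 17 16 17 17 17 17 17 17 17 17 18 18 18 18 18 17 18 18 17 17 16 14  9
```

The bin shows six spacers: A (301,197), B (313,190), C (314,199), D (321,199), E (325,208) and F (293,219). Nothing new lies on the bench.

```bash
python3 -c "
from plant import r
print(r.finish_job())"
```

```text
the job is handed in; nothing more can be done
None
```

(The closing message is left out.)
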